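# Shut the parts drawer and wedge up the cabinet's front

### The arm

A 6-joint arm with a two-finger parallel gripper is mounted at the origin on the work surface. World frame = base frame: x ahead of the robot, y to its left, z up, the work surface at z = 0. Lengths are in m, angles in degrees, forces in N, time in s.
With the tool pointing down it reaches from about 0.25 to 0.725 m from the base axis. Payload 9.7 kg.
Tool frame: the origin (TCP) lies at the very end of the fingers, on their centre line; the grasp point (between the pads) lies 19 mm behind it; y points along the fingers, x is the direction in which the jaws open and shut, and the axes are right-handed (so a half turn about y gives the same grasp; the last joint's range is limited). The gripper opens to 85 mm and grips with 20 to 120 N. Pads are 22 mm wide; open, the fingers measure 114 mm over their backs; the gripper's body (76 mm by 85 mm) begins 54 mm behind the grasp point. The pads swing forward as they close: fully open they stand 13 mm farther back than shut.
Start: joints at [0, 4.979, 10.078, 95.1, 0, 90], TCP at [0.55, -0, 0.231] pointing down, gripper open.
Joint ranges: [-179.16, 179.16], [-48.56, 103.87], [-65.8, 70.77], [-126.05, 130.52], [-82.76, 87.17], [-180, 180]. Speed limits (degrees/s): [127.2, 127.2, 147.25, 180, 180, 180].

### API

Orientations are given as [roll, pitch, yaw] about the fixed x, y, z axes, in that order (R = Rz(yaw) Ry(pitch) Rx(roll)).
In Python, from workcell import bot gives the robot as it stands.
- The arm moves only by the shell command python3 -m jog 'ROWS' [FORCE]. ROWS is JSON, a list of rows, each a list of 7 numbers: the closure, from 0 (fully open) to 1 (shut), then the shift along the world's x, y, z in units of 25 mm (1.0 is 25 mm), then the turn, a rotation vector about the world's x, y, z in units of 5 degrees (1.0 is 5 degrees). A call has 1 to 5 rows; each row is the pose to reach, as a shift and turn from the pose commanded when the call began; what a row does not reach only later rows make up. A row lasts 1/10 s, in which the tool goes at most 50 mm and 8.59 degrees, less where a joint would pass 70% of its speed; a pose out of reach is approached as far as the arm can. A call with a gripper value outside its range is refused whole. The fingers move at their own pace and stop on an object; FORCE is the grip in N (left out, the last holds). Time passes only in rows, so rows that repeat a pose let the fingers close. It gives the time, the measured TCP pose, the force and the opening at its end, in the units of the state.
- bot.get_obs(): the state, without advancing time (a new reading comes with each control period).
- bot.camera(name): name is "scene" or "side" or "wrist"; returns (picture, depth): 400x640x3 uint8, red, green, blue; 400x640 float32, m along the optical axis (not along the pixel's ray), 0 where there is no reading.
- bot.camera_model(name): a dict with "fx", "fy", "cx", "cy" (pixels), "k1" (the pictures are not rectified: a ray, as slopes to the right and down, at radius r is drawn at 1 + k1 r^2 times it, then the intrinsics apply), "rvec" (rotation vector, rad) and "tvec" (3), from world to camera coordinates, as OpenCV has them; the wrist camera has in their place "tool_from_camera" (4x4, takes a point from camera to tool coordinates, whose origin is the TCP and whose axes are the tool frame's). Camera axes: x right, y down, z forward; pixel columns grow to the right and rows downward; lengths in m; the calibration is good to about 2 mm. A picture is of the moment at which its call begins: read the wrist's pose just before it. camera_model takes no time and is no camera call.
- bot.job_done(): hands the job in, once; it reports no verdict.
Trained networks look in the newest picture that a camera, given by its name, has taken for a name from the list of things; names that differ only in an ending like _2 or _b are one class to them, and where a whole thing is asked for, a point or a joint stands for the part that bears it (a point fixed in the world has none). Each returns a list of dicts, best first, with "conf" (0 to 1); they miss things now and then, are a little off and sometimes report something else, mostly with a low value. They report only what shows in the picture. A call takes as long as a camera call.
- bot.regions_of(camera, label): "pixels" (400x640 bool, what is visible of it) and "point" ([row, column] in pixels, amid what is visible of it).
The state is a dict: "time": time; "q": joint angles; "qd": joint speeds; "joint_efforts": joint torques, N m; "ee_pos": TCP position; "tcp_rot": TCP orientation; "wrist_force": force on the tool from outside, world axes, zero at the start; "torque": the same for the moment, N m; "opening": finger opening in m.
Only numpy, scipy, OpenCV 4.12 (cv2) and the standard library are available. Lean on these libraries where they do the work, as an engineer would, in place of code of your own. Each camera call takes 0.05 s, during which the arm holds its last target. There are 200 camera calls.

### The job

The small-parts cabinet sits low at the front, so its freshly filled top middle drawer has crept out: push that drawer fully shut first. Then take the wooden wedge by its thick end, slide it flat on the bench, thin end first and square on, under the middle of the cabinet's front edge until both front feet have just lifted off the bench, by a few millimetres at most, without shoving the cabinet along or tipping it. Finish while still gripping the wedge in place, clear of the cabinet itself, so that I can slip a thin pad under each foot; leave everything else on the bench where it is.

Things in the scene. Friction and masses are not known exactly. Their poses are not given: they have to be found in the camera images.
- cabinet: Black small-parts cabinet with nine clear drawers (3 rows of 3; only the top middle one slides), loose on four rubber feet that grip the bench. 160 mm deep (x), 210 wide (y), 180 high with feet, about 1.8 kg. Origin: under its middle, at sole level. x points from the drawer face to the back: face at x=-80 mm, pulls out to x=-94; z up. Some 7 N pushed high on the face begins to tip it back.
- drawer (a joint): How far the top middle drawer is pulled out, in m: 0 fully shut, 0.10 fully out. It starts part-way out. It slides stiffly (about 1 N) along the cabinet's x axis, shut towards the cabinet's +x, and stays where it is left.
- drawer_pull (a point): Middle of the outer end of the top middle drawer's pull; moves with the drawer. 150 mm above the bench, 14 mm out from the drawer's front panel; with the drawer shut it is at x=-94 mm, y=0 of the cabinet, level with the shut neighbours' pulls. The pull is 40 mm wide and 10 mm high; drawer columns are 67 mm apart.
- sill (a point): Middle of the lower front edge of the cabinet's housing (x=-80 mm, y=0, z=8 mm of the cabinet), where the wedge goes under. The underside is a flat, slippery plate that reaches right to the face, 8 mm above the foot soles, so along the front there is an 8 mm gap between the two front feet.
- front_foot_a (a point): Centre of the sole of the front foot at the cabinet's +y side (x=-66 mm, y=+90 mm, z=0 of the cabinet); feet are 18 mm across. On the bench its height is 0.
- front_foot_b (a point): The same for the other front foot (x=-66 mm, y=-90 mm, z=0 of the cabinet).
- rear_foot_a (a point): Centre of the sole of the rear foot at the cabinet's +y side (x=+66 mm, y=+90 mm, z=0 of the cabinet).
- rear_foot_b (a point): The same for the other rear foot (x=+66 mm, y=-90 mm).
- wedge: Dark hardwood wedge lying flat, 145 mm long (x), 36 mm wide (y), 85 g. Origin: middle of the underside; x points to the thin end, 3 mm thick at x=+72.5 mm; from there the top rises evenly to 28 mm thick at x=-42.5 mm (25 mm in 115 mm, about 12 degrees); the last 30 mm (to x=-72.5) is a plain block 28 mm high with parallel sides, the place to take hold of.
- wedge_grip (a point): Centre of the wedge's 30 x 36 x 28 mm block end, 14 mm above its underside (x=-57.5 mm of the wedge).
- wedge_tip (a point): Middle of the wedge's thin end at its underside (x=+72.5 mm of the wedge).
- offcut: Bystander: plain rectangular offcut of the same dark wood, 110 x 36 x 28 mm, the same height all along; not the wedge. Origin: middle of the underside.
- kit_box: Bystander: small clear plastic box with a lid, 96 x 68 x 32 mm. Origin: middle of the underside.
- screwdriver: Bystander: screwdriver with a blue handle, 190 mm long, lying on the bench. Origin: under its middle.
- wrench: Bystander: steel spanner, 180 mm long, lying on the bench. Origin: under its middle.
- pin_block: Bystander: black connector strip, 74 x 30 x 14 mm. Origin: middle of the underside.
- glue: Bystander: yellow glue bottle with a red cap, 48 mm across, 130 mm high. Origin: middle of the underside.
- spool: Bystander: spool of filament lying flat, 110 mm across, 45 mm high. Origin: middle of the underside.

How it is judged (in metres and radians):
On the way, in this order (a step that is already met when the one before it is completed fails the run):
1. the top middle drawer is fully shut (within 5 mm) (value of joint drawer below 0.005 m), for 0.3 s.
2. the wedge carries the cabinet's front: both front feet are off the bench (height (world z) of each of front_foot_a, front_foot_b above 0.0012 m and contact force between wedge and cabinet above 2 N), for 0.3 s.
At the end, for the whole second after the job is handed in: Drawer within 5 mm of shut; front feet 1.2 to 6 mm up, rear feet down (under 2 mm) and moved under 15 mm; the front rests on the wedge (over 2 N), thin end in, flat, within 30 mm of the middle, 15 degrees of square; fingers hold its thick end (over 2 N), robot off the cabinet; at rest (all of step 2 and value of joint drawer below 0.005 m and height (world z) of each of front_foot_a, front_foot_b below 0.006 m and height (world z) of each of rear_foot_a, rear_foot_b below 0.002 m and distance of each of rear_foot_a, rear_foot_b from where it was at the start of the episode below 0.015 m and y of wedge_tip in the frame of cabinet between -0.03 and 0.03 m and angle between the x axis of wedge and the x axis of cabinet, either way round below 0.26 rad and angle between wedge's own z axis and vertical below 0.06 rad and x of wedge_tip in the frame of cabinet above -0.07 m and horizontal distance between the grasp point and wedge_grip below 0.04 m and contact force between the fingers and wedge above 2 N and contact force between each of the fingers, the arm, offcut and cabinet below 0.3 N and linear speed of each of cabinet, wedge below 0.01 m/s); the arm keeps its last pose, push and grip.
It fails at once if the cabinet is tipped by more than 6 degrees (angle between cabinet's own z axis and vertical above 0.105 rad).
It fails at once if the cabinet is shoved more than 30 mm along the bench (distance of any of rear_foot_a, rear_foot_b from where it was at the start of the episode above 0.03 m).
It fails at once if a bystander is moved more than 25 mm (distance of any of offcut, kit_box, screwdriver, wrench, pin_block, glue, spool from where it was at the start of the episode above 0.025 m).
It also fails if it takes over 61 s, if anything falls off the work surface, if the arm or the gripper's body presses on something with over 40 N, if the wrist force passes 120 N, or if a joint passes its speed limit or range.

## Working session

There is one attempt and no reset: what is moved stays moved. The work goes in short steps, Python scripts to look and compute and a shell command to move; the robot and the scene stay as the last step left them, time stands still between calls to the robot, and variables do not carry over. Pictures are saved under pics/ and viewed, about 8 in all and at most 12, crops included, and the job is handed in when it is done.

```bash
mkdir -p pics; ls; cat > h.py <<'E'
import numpy as np, cv2, json
from workcell import bot
from scipy.spatial.transform import Rotation as R
def pts(cam, depth, mask=None, tool=None):
    m=bot.camera_model(cam)
    v,u=np.nonzero((depth>0) if mask is None else (mask&(depth>0)))
    K=np.array([[m['fx'],0,m['cx']],[0,m['fy'],m['cy']],[0,0,1.]])
    p=cv2.undistortPoints(np.stack([u,v],1).astype(np.float64)[:,None],K,np.array([m['k1'],0,0,0.]))[:,0]
    z=depth[v,u]; P=np.c_[p*z[:,None],z]
    if 'rvec' in m:
        Rm=cv2.Rodrigues(np.array(m['rvec'],float))[0]
        return (P-np.array(m['tvec']).ravel())@Rm, v,u
    T=np.array(m['tool_from_camera']); P=P@T[:3,:3].T+T[:3,3]
    o=tool; return P@R.from_euler('xyz',o['tcp_rot'],degrees=True).as_matrix().T+np.array(o['ee_pos']), v,u
E
cat > a.py <<'E'
from h import *
ims=[]
print(bot.get_obs())
for c in ['scene','side']:
    im,d=bot.camera(c); ims.append(im)
    np.savez(f'/tmp/{c}.npz',im=im,d=d)
    cv2.imwrite(f'pics/{c}0.png',im[:,:,::-1])
    for n in ['cabinet','drawer_pull','wedge','offcut','kit_box','screwdriver','wrench','pin_block','glue','spool']:
        for r in bot.regions_of(c,n)[:2]:
            P,v,u=pts(c,d,r['pixels'])
            if len(P)<5: continue
            q=np.percentile(P,[2,50,98],axis=0).round(3)
            rect=cv2.minAreaRect(P[:,:2].astype(np.float32))
            print(c,n,round(r['conf'],2),r['point'],len(P),q.tolist(),'rect',np.round(rect[0],3),np.round(rect[1],3),round(rect[2],1))
E
python3 a.py
```

```text
pics
{'time': 0.0, 'q': array([-1.05900208e-03,  5.01190223e+00,  1.00329219e+01,  9.50998758e+01,
        2.08969278e-03,  8.99997883e+01]), 'qd': array([ 0.04055228,  0.07990933,  0.03902494,  0.01768095, -0.01240436,
        0.05251208]), 'joint_efforts': array([ 7.68234549e-04, -5.20392072e+01,  4.64802504e+01,  1.63646933e-02,
        2.23589603e-05, -6.77332673e-05]), 'ee_pos': array([5.49759889e-01, 2.33273243e-07, 2.30561656e-01]), 'tcp_rot': array([-8.99979100e+01,  7.88561315e-02, -8.47327025e-04]), 'wrist_force': array([0.44624983, 0.35596841, 0.54746053]), 'torque': array([ 0.00392945, -0.01384648, -0.00303407]), 'opening': 0.08530217086661497}
scene cabinet 0.75 [283.7, 390.7] 7630 [[0.474, 0.125, 0.019], [0.59, 0.269, 0.181], [0.685, 0.363, 0.186]] rect [0.551 0.24 ] [0.273 0.282] 7.1
scene drawer_pull 0.88 [257.0, 355.7] 971 [[0.559, 0.11, 0.1], [0.59, 0.156, 0.134], [0.624, 0.2, 0.177]] rect [0.572 0.144] [0.105 0.111] 7.5
scene drawer_pull 0.19 [280.8, 393.2] 7591 [[0.474, 0.126, 0.029], [0.59, 0.268, 0.181], [0.685, 0.362, 0.186]] rect [0.55 0.24] [0.273 0.282] 7.1

[... 3133 characters left out ...]
 214 [[0.355, -0.027, 0.001], [0.381, 0.01, 0.01], [0.401, 0.045, 0.018]] rect [0.378 0.011] [0.035 0.08 ] 19.8
side pin_block 0.31 [213.3, 255.7] 540 [[0.435, -0.216, 0.003], [0.47, -0.155, 0.018], [0.503, -0.088, 0.031]] rect [ 0.463 -0.153] [0.045 0.143] 19.1
side glue 0.88 [312.9, 242.2] 331 [[0.68, -0.363, -0.002], [0.707, -0.326, 0.087], [0.724, -0.307, 0.132]] rect [ 0.698 -0.339] [0.066 0.047] 59.4
side glue 0.22 [159.4, 399.6] 5898 [[0.477, 0.126, 0.017], [0.592, 0.249, 0.177], [0.684, 0.364, 0.182]] rect [0.548 0.289] [0.268 0.366] 7.5
side spool 0.83 [220.3, 168.4] 1204 [[0.288, -0.443, -0.001], [0.346, -0.392, 0.044], [0.39, -0.343, 0.049]] rect [ 0.329 -0.393] [0.112 0.134] 77.3
```

```bash
cat > b.py <<'E'
from h import *
a=np.load('/tmp/scene.npz');b=np.load('/tmp/side.npz')
cv2.imwrite('pics/both.png',np.vstack([a['im'][60:360,100:600,::-1],b['im'][60:360,100:600,::-1]]))
for c,z in (('scene',a),('side',b)):
    P,v,u=pts(c,z['d'])
    m=(P[:,0]>.42)&(P[:,0]<.72)&(P[:,1]>.08)&(P[:,1]<.42)
    t=P[m&(P[:,2]>.172)&(P[:,2]<.195)]
    print(c,'top', cv2.minAreaRect(t[:,:2].astype(np.float32)), np.median(t[:,2]),len(t))
    f=P[m&(P[:,2]>.02)&(P[:,2]<.165)]
    h=np.histogram(f[:,1],np.arange(.08,.42,.01)); print(h[0])
    f=P[m&(P[:,2]>.05)&(P[:,2]<.1)&(P[:,1]<.28)]
    print('face',len(f),np.percentile(f,[2,50,98],axis=0).round(3).tolist())
    # wedge heights along axis
    w=np.array([np.cos(np.radians(109.3)),np.sin(np.radians(109.3))])
    s=(P[:,:2]-[.466,-.15])@w; o=(P[:,:2]-[.466,-.15])@[-w[1],w[0]]
    for k in np.arange(-.08,.08,.02):
        q=P[(s>k)&(s<k+.02)&(abs(o)<.012)]; print(round(k,2),len(q),np.median(q[:,2]).round(4) if len(q) else '')
E
python3 b.py
```

```text
scene top ((0.5803936719894409, 0.24053481221199036), (0.21351094543933868, 0.241851344704628), 7.327423095703125) 0.18143219240573344 5809
[  0   0  20  56  95 106  98 102 107 112 187 157  99  22  32  31  33  32
  30  31  34  31  30  31  33  31  33  30  32  12   0   0   0]
face 76 [[0.536, 0.183, 0.052], [0.685, 0.242, 0.076], [0.69, 0.277, 0.1]]
-0.08 44 0.0297
-0.06 55 0.0287
-0.04 56 0.0268
-0.02 39 0.0221
0.0 20 0.0176
0.02 0 
0.04 0 
0.06 0 
side top ((0.5821484923362732, 0.2439642995595932), (0.2108217477798462, 0.23975758254528046), 7.3792853355407715) 0.17872798169859225 3859
[  0   0   3  51  81  14  50  84  77  82 181 307 289 361  55  22  14  13
  16  14  11  14  12  12  14  14  12  14  13   8   0   0   0]
face 239 [[0.484, 0.183, 0.051], [0.629, 0.21, 0.087], [0.689, 0.274, 0.1]]
-0.08 53 0.0267
-0.06 48 0.0279
-0.04 47 0.025
-0.02 46 0.0203
0.0 44 0.0159
0.02 44 0.0119
0.04 43 0.0078
0.06 42 0.0029
```

View pics/both.png

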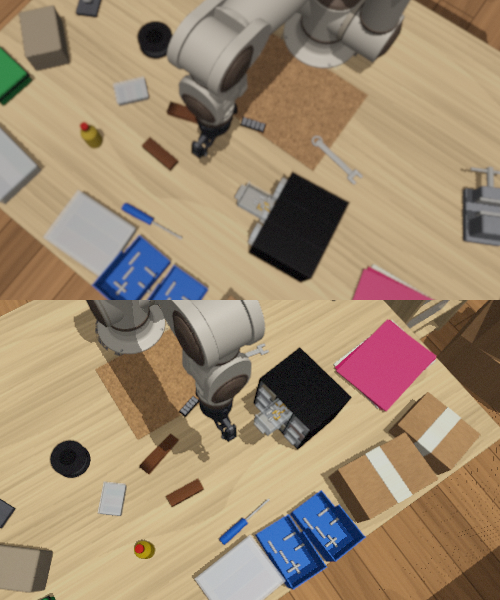

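```bash
cat > c.py <<'E'
from h import *
for c in ('scene','side'):
    z=np.load(f'/tmp/{c}.npz'); P,v,u=pts(c,z['d'])
    m=(P[:,0]>.42)&(P[:,0]<.74)&(P[:,1]>.07)&(P[:,1]<.42)
    t=R.from_euler('z',97.35,degrees=True).as_matrix(); Q=P@t
    top=Q[m&(P[:,2]>.173)&(P[:,2]<.195)]
    r=np.percentile(top,[.3,99.7],axis=0)
    hs=top[top[:,0]>r[1,0]-.12]; s=np.percentile(hs[:,1],[.5,99.5])
    xb=r[1,0]; print(c,'top x',r[:,0],'y side',s,'height',np.median(hs[:,2]))
    for lab,cx in (('back',xb-.08),):
        o=t@[cx,s.mean(),0]; print('origin est',o.round(4),'sill',(t@[cx-.08,s.mean(),0]).round(4))
    # height profile along cab x around mid column
    mid=Q[m&(abs(Q[:,1]-s.mean())<.018)]
    for k in np.arange(xb-.30,xb-.14,.01):
        q=mid[(mid[:,0]>k)&(mid[:,0]<k+.01)&(mid[:,2]>.02)]
        if len(q)>2: print(round(k-xb+.08,3),len(q),np.percentile(q[:,2],[5,50,95]).round(3))
E
python3 c.py
```

```text
scene top x [0.04532214 0.28465286] y side [-0.71188315 -0.50258412] height 0.18138053334168042
origin est [0.5761 0.2807 0.    ] sill [0.5863 0.2013 0.    ]
-0.18 29 [0.154 0.157 0.16 ]
-0.17 46 [0.153 0.158 0.176]
-0.16 77 [0.126 0.132 0.178]
-0.15 53 [0.125 0.129 0.133]
-0.14 56 [0.125 0.13  0.133]
-0.13 55 [0.127 0.132 0.137]
-0.12 60 [0.127 0.133 0.151]
-0.11 55 [0.126 0.132 0.149]
-0.1 59 [0.126 0.133 0.142]
-0.09 57 [0.045 0.131 0.146]
-0.08 60 [0.179 0.182 0.185]
-0.07 61 [0.179 0.181 0.187]
side top x [0.05013315 0.28626942] y side [-0.71292676 -0.5045685 ] height 0.17871404262818938
origin est [0.5774 0.2825 0.    ] sill [0.5876 0.2031 0.    ]
-0.18 21 [0.148 0.154 0.157]
-0.17 44 [0.152 0.155 0.157]
-0.16 54 [0.152 0.166 0.175]
-0.14 33 [0.126 0.128 0.131]
-0.13 42 [0.124 0.128 0.136]
-0.12 48 [0.125 0.13  0.144]
-0.11 46 [0.125 0.129 0.145]
-0.1 37 [0.125 0.132 0.143]
-0.09 46 [0.126 0.131 0.145]
-0.08 82 [0.126 0.147 0.181]
-0.07 77 [0.126 0.177 0.181]
```

```bash
python3 -m jog '[[1,1,0.5,0,0,0,0.5],[1,2.2,1.5,-1.5,0,0,1.47],[1,2.2,2.5,-3.5,0,0,1.47],[1,2.2,2.5,-3.5,0,0,1.47],[1,2.2,2.5,-3.5,0,0,1.47]]' 40
cat > w.py <<'E'
from h import *
import sys
for c in sys.argv[2:]:
    o=bot.get_obs(); im,d=bot.camera(c); np.savez(f'/tmp/{c}.npz',im=im,d=d,p=o['ee_pos'],r=o['tcp_rot']); cv2.imwrite(f'pics/{sys.argv[1]}_{c}.png',im[:,:,::-1])
print({k:np.round(o[k],4) for k in ('time','ee_pos','tcp_rot','wrist_force','opening')})
E
python3 w.py p1 side wrist; python3 -c "
import cv2,numpy as np
a=cv2.imread('pics/p1_side.png')[100:300,250:550];a=cv2.resize(a,(600,400));b=cv2.resize(cv2.imread('pics/p1_wrist.png'),(320,200))
o=np.zeros((600,600,3),np.uint8);o[:400]=a;o[400:,:320]=b;cv2.imwrite('pics/p1.png',o)"
```

```text
time: 1.6
ee_pos: [0.6039, 0.0629, 0.1423]
tcp_rot: [-90.0, 0.2, 7.4]
wrist_force: [-0.1, -0.4, 1.1]
opening: 0.0121
{'time': np.float64(1.65), 'ee_pos': array([0.6048, 0.0623, 0.1445]), 'tcp_rot': array([-9.00148e+01,  1.23000e-02,  7.36820e+00]), 'wrist_force': array([-0.6757, -1.1826,  0.9851]), 'opening': np.float64(0.0045)}
```

View pics/p1.png

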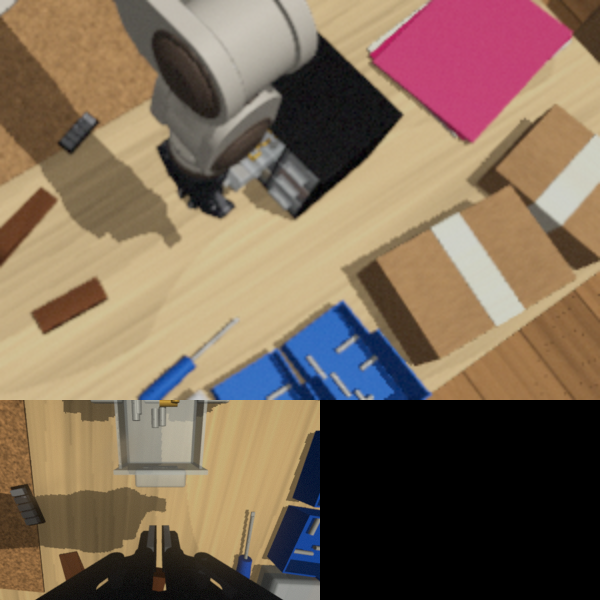

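```bash
python3 -m jog '[[1,-0.06,0.5,0,0,0,0],[1,-0.12,1,0,0,0,0],[1,-0.19,1.5,0,0,0,0],[1,-0.25,2,0,0,0,0],[1,-0.32,2.5,0,0,0,0]]'
python3 -m jog '[[1,-0.04,0.3,0,0,0,0],[1,-0.08,0.6,0,0,0,0],[1,-0.11,0.9,0,0,0,0],[1,-0.15,1.2,0,0,0,0],[1,-0.15,1.2,0,0,0,0]]'
cat > dr.py <<'E'
from h import *
import sys
o=bot.get_obs(); im,d=bot.camera('wrist'); cv2.imwrite(f'pics/{sys.argv[1]}.png',im[:,:,::-1])
P,v,u=pts('wrist',d,None,o); t=R.from_euler('z',97.35,degrees=True).as_matrix()
Q=(P-[.577,.2815,0])@t
print(np.round(o['ee_pos'],4),'tcp in cab',((o['ee_pos']-[.577,.2815,0])@t).round(4),np.round(o['wrist_force'],1),o['time'])
for y0,n in ((0.067,'left'),(0,'mid'),(-.067,'right')):
    q=Q[(abs(Q[:,1]-y0)<.012)&(Q[:,2]>.135)&(Q[:,2]<.165)&(Q[:,0]>-.2)]
    if len(q): print(n,len(q),'front of z.14-.16:',np.percentile(q[:,0],[1,5,50]).round(4))
E
python3 dr.py d1
```

```text
time: 2.2
ee_pos: [0.597, 0.1262, 0.1442]
tcp_rot: [-90.0, -0.0, 7.4]
wrist_force: [0.4, -1.4, 0.4]
opening: 0.0001
time: 2.7
ee_pos: [0.593, 0.1559, 0.1436]
tcp_rot: [-90.0, 0.0, 7.4]
wrist_force: [-0.3, 0.2, -0.4]
opening: 0.0002
[0.593  0.1559 0.1436] tcp in cab [-1.266e-01  1.000e-04  1.436e-01] [-0.3  0.2 -0.4] 2.7
left 771 front of z.14-.16: [-0.0918 -0.0915 -0.0888]
mid 2845 front of z.14-.16: [-0.1201 -0.1197 -0.0983]
right 774 front of z.14-.16: [-0.0915 -0.0912 -0.0886]
```

```bash
python3 -m jog '[[1,-0.03,0.2,0,0,0,0],[1,-0.05,0.4,0,0,0,0],[1,-0.08,0.6,0,0,0,0],[1,-0.1,0.8,0,0,0,0],[1,-0.1,0.8,0,0,0,0]]'; python3 dr.py d2
```

```text
time: 3.25
ee_pos: [0.5906, 0.1758, 0.1437]
tcp_rot: [-90.0, 0.0, 7.4]
wrist_force: [-0.8, -0.2, 0.1]
opening: -0.0
[0.5906 0.1758 0.1437] tcp in cab [-0.1066  0.      0.1437] [-0.8 -0.2  0.1] 3.25
left 57 front of z.14-.16: [-0.092  -0.0918 -0.0915]
mid 1279 front of z.14-.16: [-0.1001 -0.0999 -0.0956]
right 56 front of z.14-.16: [-0.0919 -0.0918 -0.0913]
```

View pics/d2.png

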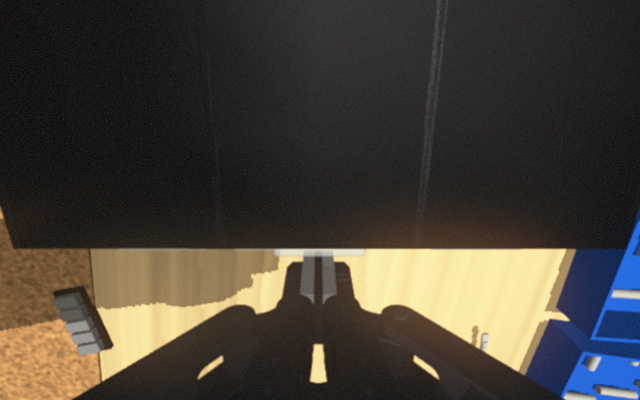

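The middle pull (row ~253, cols 275–365) still sticks out slightly beyond its neighbours (row ~250). I'll push the last few millimetres slowly.

```bash
python3 -m jog '[[1,-0.01,0.08,0,0,0,0],[1,-0.02,0.16,0,0,0,0],[1,-0.03,0.24,0,0,0,0],[1,-0.03,0.24,0,0,0,0]]'; python3 dr.py d3
```

```text
time: 3.7
ee_pos: [0.5903, 0.1794, 0.1441]
tcp_rot: [-90.2, -0.0, 7.3]
wrist_force: [1.4, -10.9, 2.1]
opening: 0.0002
[0.5903 0.1794 0.1441] tcp in cab [-1.030e-01 -1.000e-04  1.441e-01] [  1.4 -10.9   2.1] 3.7
mid 860 front of z.14-.16: [-0.0966 -0.0963 -0.0952]
```

```bash
python3 -m jog '[[1,0.03,-0.24,0,0,0,0],[1,0.1,-0.8,0,0,0,0],[1,0.2,-1.6,0,0,0,0],[1,0.4,-3,0,0,0,0],[1,0.4,-3,0,0,0,0]]'; python3 dr.py d4
```

```text
time: 4.25
ee_pos: [0.6004, 0.1025, 0.1439]
tcp_rot: [-90.0, -0.0, 7.2]
wrist_force: [-0.4, 0.2, -0.4]
opening: -0.0002
[0.6004 0.1025 0.1439] tcp in cab [-0.1806 -0.0003  0.1439] [-0.4  0.2 -0.4] 4.25
left 3478 front of z.14-.16: [-0.0924 -0.0919 -0.0844]
mid 4551 front of z.14-.16: [-0.1739 -0.1735 -0.0868]
right 3498 front of z.14-.16: [-0.0922 -0.0918 -0.0842]
```

View pics/d4.png

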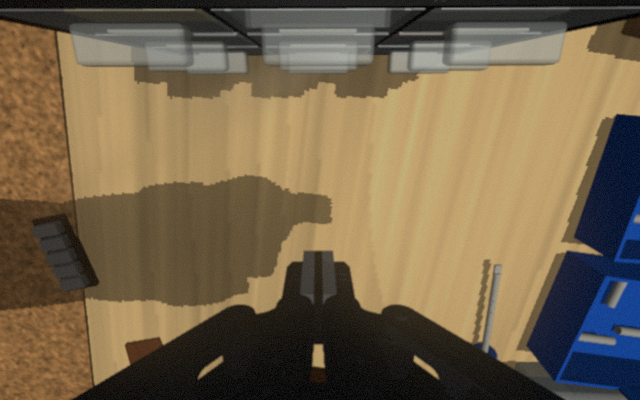

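```bash
cat > e.py <<'E'
from h import *
o=bot.get_obs(); im,d=bot.camera('wrist')
P,v,u=pts('wrist',d,None,o); t=R.from_euler('z',97.35,degrees=True).as_matrix(); Q=(P-[.577,.2815,0])@t
for y in np.arange(-.09,.095,.01):
    q=Q[(abs(Q[:,1]-y)<.005)&(Q[:,2]>.140)&(Q[:,2]<.158)&(Q[:,0]>-.13)]
    if len(q)>5: print(round(y,3),len(q),np.percentile(q[:,0],[2,10]).round(4))
q=Q[(abs(Q[:,1])<.12)&(Q[:,2]>.17)&(Q[:,0]>-.09)]; print('top edge',np.percentile(q[:,0],1))
print(o['time'])
E
python3 e.py
```

```text
-0.09 323 [-0.0917 -0.09  ]
-0.08 1303 [-0.0922 -0.091 ]
-0.07 1304 [-0.092  -0.0907]
-0.06 1307 [-0.092  -0.0909]
-0.05 1314 [-0.0919 -0.0906]
-0.04 257 [-0.0785 -0.0784]
-0.03 178 [-0.0784 -0.0784]
-0.02 756 [-0.0918 -0.0905]
-0.01 1281 [-0.0921 -0.0908]
-0.0 1307 [-0.0921 -0.0911]
0.01 1305 [-0.0921 -0.0911]
0.02 625 [-0.0919 -0.0904]
0.03 202 [-0.0785 -0.0784]
0.04 236 [-0.0785 -0.0785]
0.05 1504 [-0.0921 -0.0908]
0.06 1307 [-0.0923 -0.0911]
0.07 1287 [-0.0923 -0.0911]
0.08 1243 [-0.0921 -0.0911]
0.09 181 [-0.0879 -0.0835]
top edge -0.07860144100029652
4.3
```

```bash
python3 -m jog '[[0,-0.3,-1.8,0.5,0,0,0.5],[0,-0.8,-3.6,1,0,0,1],[0,-1.4,-5.4,1.5,0,0,1.5],[0,-2,-7.2,1.5,0,0,2],[0,-2.5,-9,1.5,0,0,2.4]]'
python3 -m jog '[[0,-0.7,-1.8,0,0,0,0],[0,-1.5,-3.6,0,0,0,0],[0,-1.8,-5.5,0,0,0,0],[0,-1.8,-5.5,0,0,0,0],[0,-1.8,-5.5,0,0,0,0]]'
cat > f.py <<'E'
from h import *
import sys
o=bot.get_obs(); im,d=bot.camera('wrist'); cv2.imwrite(f'pics/{sys.argv[1]}.png',im[:,:,::-1])
print(o['ee_pos'].round(4),o['tcp_rot'].round(2),o['time'],o['opening'],o['wrist_force'].round(1))
for r in bot.regions_of('wrist','wedge')[:2]:
    P,v,u=pts('wrist',d,r['pixels'],o); P=P[(P[:,2]>-.01)&(P[:,2]<.04)]
    rc=cv2.minAreaRect(P[:,:2].astype(np.float32)); print(r['conf'],len(P),rc,np.percentile(P,[2,50,98],axis=0).round(3).tolist())
    P2=P[P[:,2]>.0265]; print('block',len(P2),cv2.minAreaRect(P2[:,:2].astype(np.float32)) if len(P2)>9 else '')
E
python3 f.py w1
```

```text
time: 4.85
ee_pos: [0.537, -0.1198, 0.182]
tcp_rot: [-90.0, -0.1, 19.5]
wrist_force: [1.1, -0.4, 0.9]
opening: 0.0721
time: 5.35
ee_pos: [0.4924, -0.2568, 0.1811]
tcp_rot: [-90.0, -0.0, 19.3]
wrist_force: [0.3, 0.4, 0.8]
opening: 0.0854
[ 0.4924 -0.2568  0.1811] [-8.997e+01 -1.000e-02  1.926e+01] 5.35 0.08541258375143276 [0.3 0.4 0.8]
0.67 6206 ((0.47398972511291504, -0.17067930102348328), (0.040240902453660965, 0.11631865054368973), 19.546573638916016) [[0.444, -0.22, 0.009], [0.472, -0.166, 0.021], [0.501, -0.117, 0.028]]
block 1473 ((0.4844215512275696, -0.20152387022972107), (0.03585461527109146, 0.04033129662275314), 19.20613670349121)
```

View pics/w1.png

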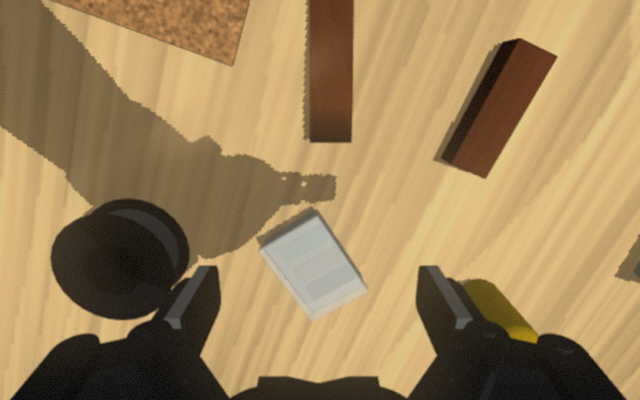

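```bash
python3 -m jog '[[0,-0.27,1,-1,0,0,0],[0,-0.27,2.04,-2.5,0,0,0],[0,-0.27,2.04,-4.4,0,0,0],[0,-0.27,2.04,-6,0,0,0],[0,-0.27,2.04,-7,0,0,0]]'
python3 -m jog '[[0,0,0,0,0,0,0],[0.6,0,0,0,0,0,0],[0.8,0,0,0,0,0,0],[1,0,0,0,0,0,0],[1,0,0,0,0,0,0]]' 60
python3 -m jog '[[1,0,0,0,0,0,0],[1,0,0,0,0,0,0],[1,0,0,0,0,0,0]]' 60
```

```text
time: 5.95
ee_pos: [0.4849, -0.2028, 0.0032]
tcp_rot: [-89.9, 0.1, 19.5]
wrist_force: [-0.9, 0.2, -0.1]
opening: 0.0854
time: 6.45
ee_pos: [0.4869, -0.2059, 0.0082]
tcp_rot: [-90.1, -0.1, 19.4]
wrist_force: [-0.3, 0.5, -0.0]
opening: 0.0351
time: 6.75
ee_pos: [0.4869, -0.2059, 0.0082]
tcp_rot: [-90.1, -0.1, 19.3]
wrist_force: [-0.6, 1.0, 5.3]
opening: 0.0348
```

```bash
python3 -m jog '[[1,0,0,0.1,0,0,0],[1,0,1,0.1,0,0,-0.4],[1,0,2.2,0.1,0,0,-0.9],[1,0,3.6,0.1,0,0,-1.4],[1,0.4,5,0.1,0,0,-1.9]]'
python3 -m jog '[[1,0.6,1.2,0,0,0,-0.49],[1,1.6,2.4,0,0,0,-0.49],[1,2.8,3.6,0,0,0,-0.49],[1,3.8,4.6,0,0,0,-0.49],[1,4.3,5,0,0,0,-0.49]]'
python3 -m jog '[[1,0.05,0.4,0,0,0,0],[1,0.05,0.4,0,0,0,0],[1,0.05,0.4,0,0,0,0]]'
cat > g.py <<'E'
from h import *
import sys
o=bot.get_obs(); print(o['ee_pos'].round(4),o['tcp_rot'].round(2),o['time'],o['opening'].round(4),o['wrist_force'].round(1),o['torque'].round(2))
t=R.from_euler('z',97.35,degrees=True).as_matrix(); O=np.array([.5768,.2831,0])
print('tcp cab',((o['ee_pos']-O)@t).round(4))
for c in ('wrist','side'):
    o=bot.get_obs(); im,d=bot.camera(c); cv2.imwrite(f'pics/{sys.argv[1]}_{c}.png',im[:,:,::-1])
    for n in ('wedge',):
      for r in bot.regions_of(c,n)[:1]:
        P,v,u=pts(c,d,r['pixels'],o); Q=(P-O)@t; Q=Q[(Q[:,2]>-.01)&(Q[:,2]<.04)&(abs(Q[:,1])<.06)]
        if len(Q)<9: print(c,'few'); continue
        print(c,round(r['conf'],2),len(Q),cv2.minAreaRect(Q[:,:2].astype(np.float32)),np.percentile(Q,[1,50,99],axis=0).round(4).tolist())
        P2=Q
        for k in np.arange(-.24,-.06,.02):
            q=Q[(Q[:,0]>k)&(Q[:,0]<k+.02)]
            if len(q)>5: print('  x',round(k,2),len(q),'z',np.median(q[:,2]).round(4),'y',np.percentile(q[:,1],[3,97]).round(4))
E
python3 g.py g1; python3 -c "
import cv2,numpy as np
a=cv2.imread('pics/g1_side.png')[120:270,300:500];a=cv2.resize(a,(560,420));b=cv2.resize(cv2.imread('pics/g1_wrist.png'),(560,350))[:175]
cv2.imwrite('pics/g1.png',np.vstack([a,b]))"
```

```text
time: 7.25
ee_pos: [0.4951, -0.0796, 0.0092]
tcp_rot: [-90.0, 0.0, 9.7]
wrist_force: [1.0, -0.5, -0.5]
opening: 0.0349
time: 7.75
ee_pos: [0.605, 0.0468, 0.009]
tcp_rot: [-90.0, -0.1, 7.5]
wrist_force: [-1.0, -0.3, -0.9]
opening: 0.0343
time: 8.05
ee_pos: [0.6038, 0.0541, 0.0088]
tcp_rot: [-90.0, 0.0, 7.4]
wrist_force: [-0.8, 0.1, -1.1]
opening: 0.0347Traceback (most recent call last):
  File "g.py", line 3, in <module>
    o=bot.get_obs(); print(o['ee_pos'].round(4),o['tcp_rot'].round(2),o['time'],o['opening'].round(4),o['wrist_force'].round(1),o['torque'].round(2))
                                                                                ^^^^^^^^^^^^^^^^^^
AttributeError: 'float' object has no attribute 'round'
[ WARN:0@0.027] global loadsave.cpp:275 findDecoder imread_('pics/g1_side.png'): can't open/read file: check file path/integrity
Traceback (most recent call last):
TypeError: 'NoneType' object is not subscriptable
```

```bash
sed -i "s/o\['opening'\].round(4)/round(o['opening'],4)/" g.py; cat > v.sh <<'E'
python3 g.py $1; python3 -c "
import cv2,numpy as np
a=cv2.imread('pics/$1_side.png')[120:270,300:500];a=cv2.resize(a,(560,420));b=cv2.resize(cv2.imread('pics/$1_wrist.png'),(560,350))[:175]
cv2.imwrite('pics/$1.png',np.vstack([a,b]))"
E
bash v.sh g1
```

```text
[0.6038 0.0541 0.0088] [-9.001e+01  4.000e-02  7.390e+00] 8.05 0.0347 [-0.8  0.1 -1.1] [-0.02  0.03  0.02]
tcp cab [-0.2306  0.0026  0.0088]
wrist 0.74 29601 ((-0.18304599821567535, 0.004302399232983589), (0.12805701792240143, 0.040080826729536057), 0.66012042760849) [[-0.2446, -0.0149, 0.0066], [-0.1753, 0.0026, 0.0189], [-0.1203, 0.0203, 0.0288]]
  x -0.24 3478 z 0.0279 y [-0.014   0.0186]
  x -0.22 4407 z 0.0264 y [-0.0146  0.0193]
  x -0.2 4720 z 0.0221 y [-0.0143  0.0195]
  x -0.18 4984 z 0.0177 y [-0.0142  0.0197]
  x -0.16 5199 z 0.0134 y [-0.014   0.0198]
  x -0.14 5555 z 0.009 y [-0.0138  0.0199]
  x -0.12 215 z 0.0066 y [-0.0139  0.02  ]
side 0.65 29 ((-0.07710639387369156, -0.02986946702003479), (0.0052482858300209045, 0.027276473119854927), 5.028779029846191) [[-0.0802, -0.0432, 0.0088], [-0.0772, -0.0299, 0.0219], [-0.0749, -0.0166, 0.0376]]
  x -0.08 28 z 0.0217 y [-0.0425 -0.0176]
```

View pics/g1.png

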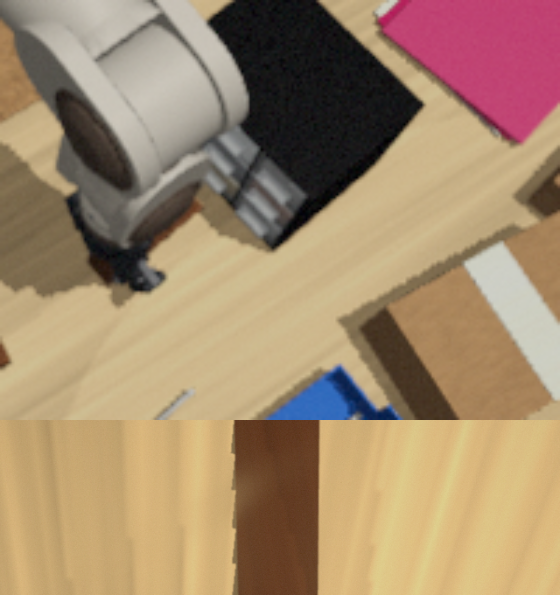

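```bash
python3 -m jog '[[1,0,0.4,-0.02,0,0,0],[1,-0.03,0.8,-0.04,0,0,0],[1,-0.07,1.2,-0.04,0,0,0],[1,-0.1,1.59,-0.04,0,0,0],[1,-0.1,1.59,-0.04,0,0,0]]'; python3 -m jog '[[1,0,0,0,0,0,0],[1,0,0,0,0,0,0]]'
```

```text
time: 8.75
ee_pos: [0.6021, 0.0963, 0.0082]
tcp_rot: [-89.9, -0.0, 7.5]
wrist_force: [-0.5, 3.7, 4.3]
opening: 0.0348
time: 8.95
ee_pos: [0.6022, 0.0949, 0.0082]
tcp_rot: [-89.9, -0.0, 7.4]
wrist_force: [-0.3, 3.5, 5.1]
opening: 0.0348
```

```bash
python3 -m jog '[[1,-0.02,0.16,0,0,0,0],[1,-0.04,0.32,0,0,0,0],[1,-0.06,0.48,0,0,0,0],[1,-0.06,0.48,0,0,0,0]]'; cp h.py /tmp; cat > k.py <<'E'
from h import *
import sys
t=R.from_euler('z',97.35,degrees=True).as_matrix(); O=np.array([.5768,.2831,0])
o=bot.get_obs(); print('tcp cab',((o['ee_pos']-O)@t).round(4),'F cab',(o['wrist_force']@t).round(1))
for c in ('side','scene','wrist'):
    o=bot.get_obs(); im,d=bot.camera(c); cv2.imwrite(f'pics/{sys.argv[1]}_{c}.png',im[:,:,::-1])
    P,v,u=pts(c,d,None,o); Q=(P-O)@t
    q=Q[(Q[:,2]>.165)&(Q[:,2]<.2)&(abs(Q[:,0])<.075)&(abs(Q[:,1])<.1)]
    if c!='wrist' and len(q)>50:
        A=np.c_[q[:,:2],np.ones(len(q))]; s=np.linalg.lstsq(A,q[:,2],rcond=None)[0]
        w=abs(q[:,2]-A@s)<.006; s=np.linalg.lstsq(A[w],q[w,2],rcond=None)[0]
        print(c,len(q),'slope x,y',s[:2].round(4),'z0',s[2].round(4),'front lift mm if rear down',round(-s[0]*132,4))
    if c=='wrist':
        q=Q[(abs(Q[:,1])<.02)&(Q[:,2]<.04)&(Q[:,2]>.003)&(Q[:,0]<-.1)]
        for k in np.arange(-.2,-.1,.02):
            z=q[(q[:,0]>k)&(q[:,0]<k+.02)]; 
            if len(z)>9: print('  x',round(k+.01,2),'z',np.median(z[:,2]).round(4),'y',np.percentile(z[:,1],[3,97]).round(4))
E
python3 k.py k1; python3 - <<'E'
import sys; sys.path.insert(0,'.')
from h import *
# tilt baseline from first pictures unavailable (overwritten): nothing
E
```

```text
time: 9.35
ee_pos: [0.6011, 0.1036, 0.0082]
tcp_rot: [-90.3, -0.0, 7.3]
wrist_force: [1.8, -12.3, 5.4]
opening: 0.035
tcp cab [-0.1812 -0.0011  0.0082] F cab [-12.5  -0.2   5.4]
side 2134 slope x,y [-0.008   0.0001] z0 0.1792 front lift mm if rear down 1.0548
scene 5099 slope x,y [-0.0072  0.0009] z0 0.1818 front lift mm if rear down 0.9556
  x -0.19 z 0.0273 y [-0.0188  0.0159]
  x -0.17 z 0.0272 y [-0.0188  0.0185]
  x -0.15 z 0.0236 y [-0.0182  0.0157]
  x -0.13 z 0.0192 y [-0.018   0.0158]
  x -0.11 z 0.0148 y [-0.018   0.0159]
```

```bash
cat > k.py <<'E'
from h import *
import sys
t=R.from_euler('z',97.35,degrees=True).as_matrix(); O=np.array([.5768,.2831,0])
def meas(c,d,lab):
    P,v,u=pts(c,d); Q=(P-O)@t
    q=Q[(Q[:,2]>.165)&(Q[:,2]<.2)&(abs(Q[:,0])<.075)&(abs(Q[:,1])<.1)]
    A=np.c_[q[:,:2],np.ones(len(q))]; w=np.ones(len(q),bool)
    for i in range(3):
        s=np.linalg.lstsq(A[w],q[w,2],rcond=None)[0]; w=abs(q[:,2]-A@s)<.005
    b=Q[(Q[:,2]>.17)&(Q[:,2]<.2)&(abs(Q[:,1])<.095)&(abs(Q[:,0])<.12)]
    e=[np.percentile(b[abs(b[:,1]-y)<.01,0],99) for y in (-.08,-.05,.05,.08)]
    b=Q[(Q[:,2]>.17)&(Q[:,2]<.2)&(Q[:,0]>-.02)&(Q[:,0]<.07)]
    print(lab,c,'slope',s[:2].round(4),'z0',s[2].round(4),'lift mm',round(-s[0]*132,2),'back x',np.round(e,4),'sides',np.percentile(b[:,1],[1,99]).round(4))
if __name__=='__main__':
    if sys.argv[1]=='base':
        for c in ('scene','side'): meas(c,np.load(f'/tmp/{c}.npz')['d'],'base')
    o=bot.get_obs(); p=o['ee_pos'].copy(); p2=(p-O)@t
    print('t',o['time'],'tcp cab',p2.round(4),'tip~',(p2[0]+.1285).round(4),'F cab',(o['wrist_force']@t).round(1),o['tcp_rot'].round(1))
    for c in ('scene','side'):
        im,d=bot.camera(c); cv2.imwrite(f'pics/{sys.argv[1]}_{c}.png',im[:,:,::-1]); meas(c,d,'now')
E
python3 k.py base
```

```text
base scene slope [-0.0027  0.0007] z0 0.1815 lift mm 0.36 back x [0.0767 0.0768 0.0765 0.0765] sides [-0.1031  0.5548]Traceback (most recent call last):
  File "k.py", line 16, in <module>
    for c in ('scene','side'): meas(c,np.load(f'/tmp/{c}.npz')['d'],'base')
                               ~~~~^^^^^^^^^^^^^^^^^^^^^^^^^^^^^^^^^^^^^^^^
  File "k.py", line 11, in meas
    e=[np.percentile(b[abs(b[:,1]-y)<.01,0],99) for y in (-.08,-.05,.05,.08)]
       ~~~~~~~~~~~~~^^^^^^^^^^^^^^^^^^^^^^^^^^^
    return _quantile_unchecked(
        a, q, axis, out, overwrite_input, method, keepdims, weights)
    return _ureduce(a,
                    func=_quantile_ureduce_func,
    ...<5 lines>...
                    overwrite_input=overwrite_input,
                    method=method)
    r = func(a, **kwargs)
    result = _quantile(arr,
                       quantiles=q,
    ...<2 lines>...
                       out=out,
                       weights=wgt)
    slices_having_nans = np.isnan(arr[-1, ...])
                                  ~~~^^^^^^^^^
IndexError: index -1 is out of bounds for axis 0 with size 0
```

```bash
sed -i 's/99) for y in (-.08,-.05,.05,.08)\]/99) for y in (-.08,-.05,.05,.08) if (abs(b[:,1]-y)<.01).sum()>20]/' k.py; python3 k.py k2
python3 -m jog '[[1,-0.02,0.16,0,0,0,0],[1,-0.03,0.24,0,0,0,0],[1,-0.03,0.24,0,0,0,0]]'; python3 k.py k3
```

```text
t 9.5 tcp cab [-0.1811 -0.0011  0.0082] tip~ -0.0526 F cab [-11.7   1.1   5.8] [-90.2  -0.    7.3]
now scene slope [-0.0077  0.0021] z0 0.1818 lift mm 1.02 back x [0.0778 0.0778 0.0775 0.0781] sides [-0.1033  0.576 ]
now side slope [-0.007  -0.0014] z0 0.1791 lift mm 0.92 back x [0.0785 0.0799 0.08   0.0791] sides [-0.1047  0.0995]
time: 9.9
ee_pos: [0.6005, 0.109, 0.0082]
tcp_rot: [-90.3, -0.0, 7.2]
wrist_force: [1.7, -15.5, 5.8]
opening: 0.0344
t 9.9 tcp cab [-0.1757 -0.0012  0.0082] tip~ -0.0472 F cab [-15.6   0.3   5.8] [-90.3  -0.    7.2]
now scene slope [-0.0152  0.0022] z0 0.1824 lift mm 2.01 back x [0.0787 0.0783 0.0788 0.0788] sides [-0.1032  0.5758]
now side slope [-0.0153  0.0002] z0 0.1797 lift mm 2.03 back x [0.0801 0.0787 0.0806 0.0812] sides [-0.1049  0.0968]
```

```bash
python3 -m jog '[[1,-0.02,0.16,0,0,0,0],[1,-0.035,0.28,0,0,0,0],[1,-0.035,0.28,0,0,0,0]]'; python3 -m jog '[[1,0,0,0,0,0,0],[1,0,0,0,0,0,0],[1,0,0,0,0,0,0],[1,0,0,0,0,0,0],[1,0,0,0,0,0,0]]'; python3 k.py k4
```

```text
time: 10.3
ee_pos: [0.5996, 0.1161, 0.0082]
tcp_rot: [-90.3, -0.0, 7.2]
wrist_force: [0.3, -14.3, 5.6]
opening: 0.0349
time: 10.8
ee_pos: [0.5996, 0.1161, 0.0082]
tcp_rot: [-90.3, -0.0, 7.2]
wrist_force: [2.9, -13.9, 5.8]
opening: 0.0349
t 10.8 tcp cab [-0.1686 -0.0013  0.0082] tip~ -0.0401 F cab [-14.2  -1.1   5.8] [-90.3  -0.    7.2]
now scene slope [-0.0256  0.001 ] z0 0.1831 lift mm 3.38 back x [0.0807 0.0808 0.0808 0.0809] sides [-0.1032  0.5783]
now side slope [-0.0244 -0.0002] z0 0.1804 lift mm 3.22 back x [0.0809 0.0831 0.0843 0.084 ] sides [-0.1053  0.08  ]
```

```bash
bash v.sh fin; python3 - <<'E'
from h import *
t=R.from_euler('z',97.35,degrees=True).as_matrix(); O=np.array([.5768,.2831,0])
for c in ('side','scene'):
    im,d=bot.camera(c); P,v,u=pts(c,d); Q=(P-O)@t
    for y in (-.067,0,.067):
        q=Q[(abs(Q[:,1]-y)<.018)&(Q[:,2]>.144)&(Q[:,2]<.165)&(Q[:,0]>-.125)]
        if len(q)>5: print(c,y,len(q),np.percentile(q[:,0],[3,10]).round(4))
E
```

```text
[0.5996 0.1161 0.0082] [-9.03e+01 -4.00e-02  7.24e+00] 10.9 0.0346 [  2.  -14.7   6. ] [-2.6  -0.43 -0.05]
tcp cab [-0.1686 -0.0013  0.0082]
wrist 0.59 17477 ((-0.14342959225177765, -0.0022610463201999664), (0.08337560296058655, 0.041410624980926514), 3.008287191390991) [[-0.1832, -0.0189, 0.0157], [-0.1384, -0.0014, 0.0238], [-0.1028, 0.0161, 0.0283]]
  x -0.2 692 z 0.0273 y [-0.0183  0.015 ]
  x -0.18 3398 z 0.0273 y [-0.0177  0.0147]
  x -0.16 4284 z 0.0262 y [-0.0184  0.0152]
  x -0.14 4698 z 0.0219 y [-0.0182  0.0155]
  x -0.12 4405 z 0.0178 y [-0.0182  0.0155]
side 0.56 77 ((-0.13373389840126038, -0.0018631704151630402), (0.031249260529875755, 0.10003045946359634), 88.79866027832031) [[-0.1836, -0.0182, 0.0014], [-0.1773, -0.0028, 0.0258], [-0.086, 0.0146, 0.0324]]
  x -0.2 28 z 0.0201 y [-0.0141  0.0137]
  x -0.18 34 z 0.0275 y [-0.0142  0.0129]
  x -0.1 13 z 0.0135 y [-0.0183 -0.0121]
side -0.067 85 [-0.0884 -0.0876]
scene -0.067 85 [-0.0925 -0.0915]
scene 0 80 [-0.0923 -0.0912]
scene 0.067 76 [-0.0923 -0.0915]
```

View pics/fin.png

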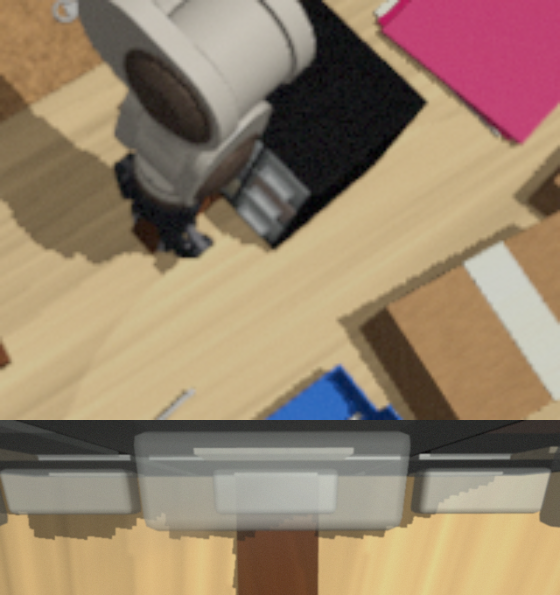

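```bash
python3 - <<'E'
from h import *
T=np.array(bot.camera_model('wrist')['tool_from_camera']); print(T.round(3))
t=R.from_euler('z',97.35,degrees=True).as_matrix(); O=np.array([.5768,.2831,0]); o=bot.get_obs()
Rt=R.from_euler('xyz',o['tcp_rot'],degrees=True).as_matrix()
print('camera in cab',((Rt@T[:3,3]+o['ee_pos']-O)@t).round(3))
# arm surfaces near the cabinet seen by fixed cameras
for c in ('scene','side'):
    im,d=bot.camera(c); P,v,u=pts(c,d); Q=(P-O)@t
    q=Q[(Q[:,0]>-.2)&(Q[:,0]<.1)&(abs(Q[:,1])<.11)]
    a=q[(q[:,2]>.2)]; print(c,'above cabinet z>.2:',len(a), a[a[:,0]>-.09][:,2].min() if (a[:,0]>-.09).any() else 'none')
    b=q[(q[:,2]>.06)&(q[:,2]<.25)&(q[:,0]<-.096)]; print(' front z .06-.25 max x',len(b),np.percentile(b[:,0],[50,95,100]).round(3) if len(b) else '')
E
```

```text
[[ 1.     0.001  0.001  0.   ]
 [-0.    -0.32   0.947 -0.142]
 [ 0.001 -0.947 -0.32   0.082]
 [ 0.     0.     0.     1.   ]]
camera in cab [-0.086 -0.002  0.15 ]
scene above cabinet z>.2: 4809 none
 front z .06-.25 max x 211 [-0.167 -0.146 -0.139]
side above cabinet z>.2: 3649 none
 front z .06-.25 max x 416 [-0.177 -0.159 -0.154]
```

```bash
python3 -c "
from workcell import bot
print(bot.job_done()); o=bot.get_obs(); print(o['time'],o['ee_pos'],o['wrist_force'],o['opening'])"
```

```text
the job is handed in; nothing more can be done
None
the job is handed in; nothing more can be done
```

The drawer is shut and the wedge holds the cabinet's front up by about 3 mm. I handed the job in at about 11 s of the 61 s, and the hand-in gives no verdict.

**What I did:** I pushed the top middle drawer shut with the closed fingers. Then I took the wedge by its thick end, lined it up with the cabinet, and slid it about 40 mm under the middle of the front edge. The gripper still holds it there with the grip set to 60 N. I carried the wedge a fraction of a millimetre off the bench as far as the cabinet, and slid it flat for the insertion.

**What the last checks showed:**
- **Drawer:** its pull is level with its neighbours to within about 0.2 mm.
- **Front lift:** the tilt of the cabinet's top gives about 3.0 mm after subtracting the starting tilt. The wedge's insertion depth gives about 3.3 mm.
- **Cabinet position:** its top back edge moved about 4 mm, which the tilt alone explains, so I found no sign of sliding.
- **Wedge:** it is within about 2 mm of the middle, square to under 1°, and flat.
- **Clearance:** the nearest gripper or arm surface the cameras saw is about 45 mm in front of the pulls. The wrist force, about 15 N, acts down at wedge height, so the arm is not leaning on the cabinet.

**What was less certain:**
- **Push on the drawer:** the last push briefly reached about 11 N, above the 7 N at which the cabinet starts to tip back. I backed off at once, and the face showed no shift afterwards.
- **Wrist camera:** its calibrated position falls about where the middle pull is. The cameras show no camera body there, and the forces show no contact.
- **Bystanders:** I did not measure them again at the end. The planned paths kept clear of them.

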